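# Close up the coil box and stand the trimming tool clear of the valves

## Robot

A 7-joint arm with a two-finger parallel gripper is mounted at the origin on the work surface. World frame = base frame: x ahead of the robot, y to its left, z up, the work surface at z = 0. Lengths are in mm, angles in degrees, forces in N, time in s.
With the tool pointing down it reaches from about 400 to 900 mm from the base axis. Payload 5.5 kg.
Tool frame: the origin (TCP) lies midway between the tips of the shut fingers; the grasp point (between the pads) lies 19 mm behind it; z points along the fingers, y is the direction in which the jaws open and shut (so a half turn about z gives the same grasp; the last joint's range is limited). The gripper opens to 85 mm and grips with 20 to 120 N. Pads are 22 mm wide; open, the fingers measure 114 mm over their backs; the gripper's body (76 mm by 85 mm) begins 54 mm behind the grasp point. The pads swing forward as they close: fully open they stand 13 mm farther back than shut.
Start: joints at [85.268, 28.699, -24.465, 88.831, 12.651, 65.22, -12.049], TCP at [220.35, -611.511, 231.31] pointing down, gripper open.
Joint ranges: [-164.97, 164.97], [-17.58, 116.51], [-87.97, 89.64], [11.32, 138.91], [-80.73, 260.73], [10.89, 115.49], [-147.41, 147.41]. Speed limits (degrees/s): [147.25, 147.25, 180, 180, 180, 180, 180].

## Interface

Orientations are given as a 3x3 rotation matrix whose columns are the frame's x, y, z axes.
In Python, from workcell import robot gives the robot as it stands.
- The arm moves only by the tool send_rows, never from a script. Its argument "targets" is a list that holds one entry, the list of rows, each a list of 6 numbers: the shift along the tool's x, y, z in m, then the turn, a rotation vector about the tool's x, y, z in rad. In form: [[[tx, ty, tz, wx, wy, wz], ...]]. A call has exactly 10 rows; each row is the pose to reach, as a shift and turn from the pose commanded when the call began, along the tool's axes at that moment; what a row does not reach only later rows make up. A row lasts 1/12 s, in which the tool goes at most 41.7 mm and 7.16 degrees, less where a joint would pass 70% of its speed; a pose out of reach is approached as far as the arm can. A call with a gripper value outside its range is refused whole. "jaw" is the finger opening in m, from 0 to 0.0854, set as the call begins (left out, the last holds). The fingers move at their own pace and stop on an object; "squeeze" is the grip in N (left out, the last holds). Time passes only in rows, so rows that repeat a pose let the fingers close, or fill a call up. It gives the time, the measured TCP pose, the force and the opening at its end, in the units of the state.
- robot.get_obs(): the state, without advancing time (a new reading comes with each control period).
- robot.capture(name): name is "scene" or "top" or "wrist"; returns (picture, depth): 480x640x3 uint8, red, green, blue; 480x640 float32, mm along the optical axis (not along the pixel's ray), 0 where there is no reading.
- robot.camera_info(name): a dict with "intrinsics" (3x3 intrinsics, pixels), "world_from_camera" (4x4, takes a point from camera to world coordinates). Camera axes: x right, y down, z forward; pixel columns grow to the right and rows downward; lengths in mm; the calibration is good to about 2 mm. A picture is of the moment at which its call begins: read the wrist's pose just before it. camera_info takes no time and is no camera call; for the wrist camera it gives the pose at the moment of the call.
- robot.hand_in(): hands the job in, once; it reports no verdict.
The state is a dict: "time": time; "joint_pos": joint angles; "qvel": joint speeds; "joint_torque": joint torques, N m; "position": TCP position; "ee_rot": TCP orientation; "contact_force": force on the tool from outside, world axes, zero at the start; "ft_torque": the same for the moment, N m; "grip_width": opening from 0.0 (shut) to 1.0 (fully open).
Only numpy, scipy, OpenCV 4.12 (cv2) and the standard library are available. Lean on these libraries where they do the work, as an engineer would, in place of code of your own. Each camera call takes 0.05 s, during which the arm holds its last target. There are 200 camera calls.

## Task

The coils are lined up, so close up: draw the trimming tool up out of the coil box, lower it blade end down into the stoneware pot and leave it leaning on the rim on the side directly away from the valve rack, clear of the valves; do not drop it in. Shut the coil box's hinged cover fully, and leave the pot, the rack and its valves standing where they are.

Things in the scene. Friction and masses are not known exactly. Their poses are not given: they have to be found in the camera images.
- stick_handle (a point): Trimming tool: thin straight rod 210 mm long, 40 g; black round handle 10 mm thick over its upper 70 mm, tan shank 7 mm thick below, blade at the bottom end. This point: middle of the handle, on the axis, 175 mm above the foot; z runs along the tool from blade to handle. At the start it stands upright in the coil box on the chassis.
- stick_mid (a point): the centre of the trimming tool, half-way up its axis, 105 mm from either end (it balances within 10 mm of here)
- stick_foot (a point): the bottom (blade) end of the trimming tool, on its axis. At the start it stands 30 mm deep in an open coil former (upright tube, 9 mm bore, mouth 82 mm above the bench) and lifts straight out freely, leaning at most 4 deg
- stick_top (a point): the top (handle) end of the trimming tool, on its axis
- pot: loose deep round stoneware pot, no handle, 76 mm across, 115 mm high, 450 g; straight walls 4 mm thick, inside 68 mm across, flat floor 6 mm above its underside. Origin: centre of its underside; z up. It stands at one end of the rack or the other, 145 mm centre to centre; its y axis is parallel to the rack's length.
- pot_rim (a point): centre of the pot's mouth, at rim height
- rack: loose wooden valve rack, 105 mm (x) by 150 mm (y, its length) by 40 mm high, six round holes of 35 mm, holding four valves. Origin: centre of its underside.
- valve_1: glass valve with bakelite base standing in the rack, at most 39 mm across, its top 126 mm above the bench; origin: centre of its underside, 15 mm above the bench
- valve_2: like valve_1, in another hole
- valve_3: shorter valve in the rack, 33 mm across, its top 97 mm above the bench; origin as valve_1
- valve_4: like valve_3, in another hole
- coil_cover (a joint): hinge angle of the coil box's flat aluminium cover: 0 = fully shut, 1.57 = upright; starts open, 1.35 to 1.75, its tab then reaching 208 mm above the bench. The hinge is stiff (0.07 N m): it stays at any angle, and about 1 N at the free edge moves it; a fixed box rim stops it at 0.
- cover_hinge (a point): middle of the cover's hinge line, on the coil box's rear top edge, 92 mm above the bench; axes turn with the cover: y along the hinge, -x from hinge to free edge, z normal to the outer face (up when shut). Cover: 3 mm thick, 104 mm from hinge to free edge, 126 mm wide, plus a tab 12 mm long, 34 mm wide, mid free edge.
- cover_edge (a point): middle of the cover's free edge, on its outer face (the face on top when shut), at the root of the tab. The coil box stands on a fixed receiver chassis, 200 mm by 270 mm and 40 mm high, with other parts up to 106 mm above the bench
Mind the look-alikes: they are no part of the job. What is shaped like the pot but green or pink is not meant.

How it is judged:
By the outcome, as a careful person would: the job done as asked, in the order asked, and still so for the second after the job is handed in, with the robot touching nothing.
It also fails if it takes over 54 s, if anything falls off the work surface, if the arm or the gripper's body presses on something with over 40 N, if the wrist force passes 120 N, or if a joint passes its speed limit or range.

## Working session

There is one attempt and no reset: what is moved stays moved. The work goes in short steps, Python scripts to look and compute and a tool call to move; the robot and the scene stay as the last step left them, time stands still between calls to the robot, and variables do not carry over. Pictures are saved under pics/ and viewed, about 8 in all and at most 12, crops included, and the job is handed in when it is done.

Besides the shell and the picture viewer there is one more tool, called after ">>>" by a JSON object that holds its "name" and its "arguments", one argument or row to a line. send_rows: Moves the arm, as the interface text tells. Its arguments: {"type":"object","properties":{"targets":{"type":"array","items":{"type":"array","items":{"type":"array","items":{"type":"number"}}}},"jaw":{"type":"number"},"squeeze":{"type":"number"}},"required":["targets"]}

```bash
ls; mkdir -p pics; cat > h.py <<'E'
import numpy as np, cv2
from workcell import robot
def cap(n):
    info=robot.camera_info(n); im,d=robot.capture(n)
    return im,d,np.array(info["intrinsics"]),np.array(info["world_from_camera"])
def cloud(d,K,T):
    v,u=np.indices(d.shape); 
    P=np.stack([(u-K[0,2])/K[0,0]*d,(v-K[1,2])/K[1,1]*d,d],-1)
    return P@T[:3,:3].T+T[:3,3]
E
python3 - <<'E'
from h import *
for n in("scene","top"):
    im,d,K,T=cap(n); np.savez(n+"0.npz",im=im,d=d,K=K,T=T)
    cv2.imwrite(f"pics/{n}0.png",im[:,:,::-1]); print(n,K[0,0],K[0,2],K[1,2],T.round(3).tolist())
o=robot.get_obs();print(o)
E
```

```text
pics
scene 512.7585752280702 326.2256639506328 231.1663190462876 [[-0.471, 0.529, -0.706, 1239.94], [0.882, 0.285, -0.374, 457.618], [0.003, -0.799, -0.601, 762.081], [0.0, 0.0, 0.0, 1.0]]
top 510.9022909558409 311.57868489458804 236.43717440283072 [[0.005, -0.988, 0.155, 377.299], [-1.0, -0.004, 0.005, 120.756], [-0.004, -0.155, -0.988, 1244.318], [0.0, 0.0, 0.0, 1.0]]
{'time': 0.1, 'joint_pos': array([ 85.26427537,  28.74926866, -24.45298877,  88.8835678 ,
        12.65194497,  65.21921404, -12.04858561]), 'qvel': array([-0.05623711, -0.12854931, -0.03403013, -0.1949086 , -0.0181604 ,
       -0.08377274, -0.07881372]), 'joint_torque': array([-1.06263420e-02, -5.70807731e+01, -5.83840683e+00, -2.81746799e+01,
        1.05261451e-02,  5.59839187e-03, -2.52590823e-06]), 'position': array([ 220.09106156, -610.96387155,  230.36586224]), 'ee_rot': array([[ 9.40772075e-01,  3.39039244e-01, -5.42269061e-04],
       [ 3.39039675e-01, -9.40770652e-01,  1.63666959e-03],
       [ 4.47444002e-05, -1.72358377e-03, -9.99998514e-01]]), 'contact_force': array([-0.4555035 ,  0.14664593,  0.16965022]), 'ft_torque': array([ 0.0052515 , -0.00238464, -0.0463401 ]), 'grip_width': 1.0003828234762142}
```

View pics/scene0.png

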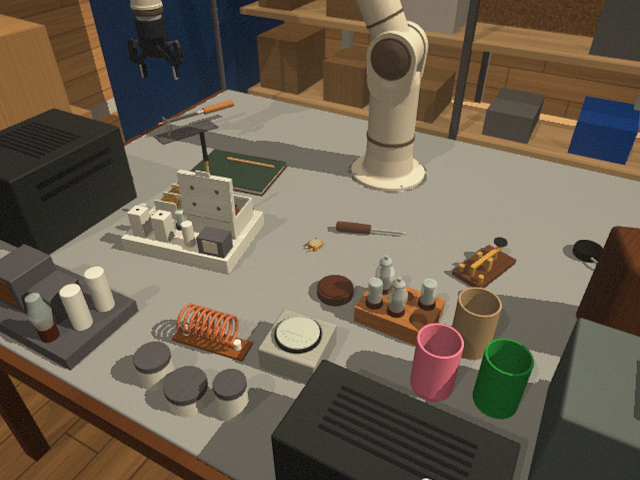

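View pics/top0.png

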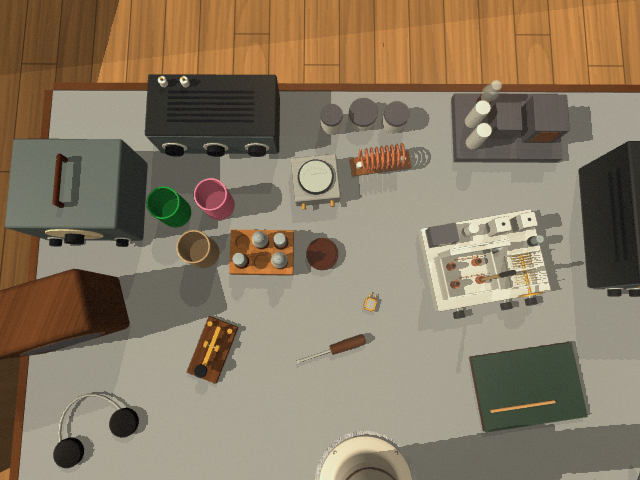

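The scene picture shows the tan pot at (477,322), beside the rack (400,308). The cover is upright at (205,200), with the black tool handle behind it at (205,150). In the top view the pot is at (194,248), the rack at (262,252) and the box around (490,265). Next I'll get metric positions from depth.

```bash
python3 - <<'E'
from h import *
S={}
for n in("scene","top"):
    z=np.load(n+"0.npz"); im,d,K,T=[z[k] for k in("im","d","K","T")]
    P=cloud(d,K,T); S[n]=(im,d,K,T,P)
    hsv=cv2.cvtColor(im,cv2.COLOR_RGB2HSV)
    ok=d>0
    box=dict(top=(slice(225,275),slice(170,222)),scene=(slice(285,365),slice(450,505)))[n]
    m=np.zeros(d.shape,bool); m[box]=1
    q=P[m&ok&(P[...,2]>108)&(P[...,2]<122)]
    c,r=cv2.minEnclosingCircle(q[:,:2].astype(np.float32)); A=np.c_[2*q[:,:2],np.ones(len(q))]; s=np.linalg.lstsq(A,(q[:,:2]**2).sum(1),rcond=None)[0]
    print(n,"pot rim n",len(q),"z",np.median(q[:,2]),"encl",c,r,"fit",s[:2],np.sqrt(s[2]+s[:2]@s[:2]))
    box=dict(top=(slice(220,285),slice(222,300)),scene=(slice(275,345),slice(350,450)))[n]
    m[:]=0; m[box]=1
    q=P[m&ok&(abs(P[...,2]-40)<5)&(hsv[...,1]>110)]
    rr=cv2.minAreaRect(q[:,:2].astype(np.float32)); print("rack",len(q),np.median(q[:,2]),rr)
    q=P[m&ok&(P[...,2]>85)]; print("valves",q.min(0),q.max(0))
    # tool+cover
    box=dict(top=(slice(195,320),slice(415,560)),scene=(slice(120,270),slice(115,275)))[n]
    m[:]=0; m[box]=1
    q=P[m&ok&(P[...,2]>215)&(P[...,2]<290)]; print("tool>215",len(q), q.round(0)[:: max(1,len(q)//15)].tolist())
    q=P[m&ok&(P[...,2]>115)&(P[...,2]<212)]; print("mid",len(q),[ (zz,q[abs(q[:,2]-zz)<6].round(0)[::12].tolist()) for zz in (130,170,200)])
im=S["top"][0]; a=cv2.resize(im[195:325,410:565],None,fx=4,fy=4,interpolation=cv2.INTER_CUBIC)
b=cv2.resize(S["scene"][0][115:275,110:280],None,fx=3,fy=3,interpolation=cv2.INTER_CUBIC)
cv2.imwrite("pics/crop.png",cv2.resize(np.vstack([a[:,:,::-1]]),(620,520))); cv2.imwrite("pics/crop2.png",b[:,:,::-1])
E
```

```text
scene pot rim n 686 z 113.12330973185385 encl (588.1513061523438, 389.09918212890625) 92.77220916748047 fit [583.02036446 397.92064668] 62.75302738458103
rack 1411 39.047239894721656 ((532.3255004882812, 247.8822021484375), (150.9212646484375, 108.2749252319336), 89.76258850097656)
valves [495.00845144 189.13989701  85.09147858] [676.93195204 367.37527405 126.8596245 ]
tool>215 91 [[461.0, -267.0, 259.0], [472.0, -261.0, 261.0], [466.0, -261.0, 256.0], [468.0, -257.0, 255.0], [467.0, -255.0, 253.0], [471.0, -261.0, 248.0], [468.0, -258.0, 245.0], [462.0, -259.0, 240.0], [468.0, -265.0, 236.0], [470.0, -262.0, 235.0], [467.0, -258.0, 233.0], [470.0, -263.0, 228.0], [469.0, -258.0, 226.0], [468.0, -256.0, 224.0], [466.0, -256.0, 220.0], [470.0, -262.0, 215.0]]
mid 2292 [(130, [[457.0, -539.0, 136.0], [464.0, -538.0, 131.0], [485.0, -538.0, 135.0], [478.0, -538.0, 129.0], [482.0, -538.0, 125.0], [540.0, -264.0, 136.0], [537.0, -259.0, 133.0], [541.0, -253.0, 134.0], [543.0, -260.0, 131.0], [535.0, -232.0, 135.0], [538.0, -247.0, 129.0], [530.0, -219.0, 134.0], [536.0, -235.0, 129.0], [5
[... 2186 characters left out ...]
 [(130, [[531.0, -282.0, 126.0], [463.0, -257.0, 125.0]]), (170, [[516.0, -158.0, 174.0], [464.0, -259.0, 171.0]]), (200, [[539.0, -275.0, 195.0], [534.0, -252.0, 195.0], [534.0, -276.0, 196.0], [532.0, -269.0, 195.0], [530.0, -256.0, 195.0], [527.0, -240.0, 199.0], [528.0, -272.0, 196.0], [526.0, -241.0, 197.0], [526.0, -273.0, 194.0], [524.0, -223.0, 195.0], [524.0, -257.0, 197.0], [521.0, -202.0, 196.0], [521.0, -240.0, 197.0], [519.0, -189.0, 195.0], [520.0, -223.0, 194.0], [517.0, -170.0, 196.0], [517.0, -212.0, 196.0], [515.0, -174.0, 196.0], [515.0, -206.0, 195.0], [513.0, -176.0, 197.0], [511.0, -160.0, 197.0], [509.0, -170.0, 197.0], [507.0, -172.0, 197.0], [459.0, -262.0, 202.0]])]
```

View pics/crop.png

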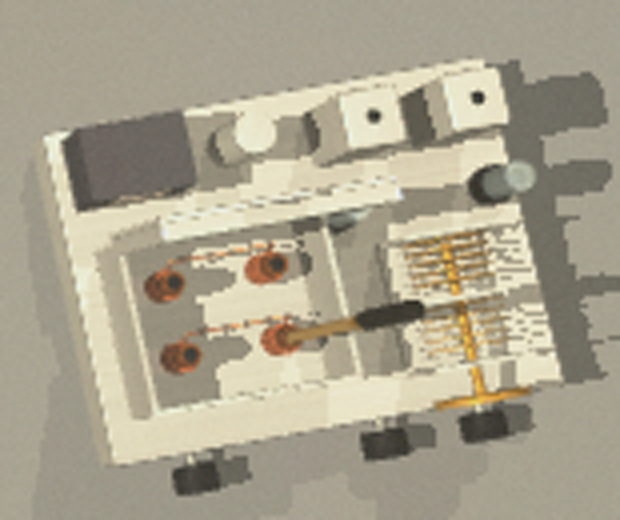

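View pics/crop2.png

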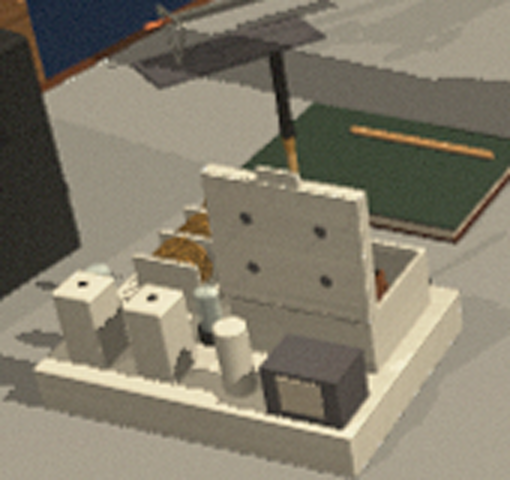

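The crops show the tool in the left-front coil (crop pixel 285,340) with its handle leaning a little, and the cover upright on its far-side hinge. Measured positions are pot centre (531, 391.5) and rack centre (531, 247). They are 144 mm apart, which fits the given 145. The tool axis is at about (464, -261.5) at handle height, with its top at 262. I'll move above the handle now.

>>> {"name": "send_rows", "arguments": {
  "targets": [
    [[0.017,-0.012,-0.02,0,0,-0.06],[0.052,-0.037,-0.04,0,0,-0.18],[0.09,-0.064,-0.06,0,0,-0.3],[0.13,-0.092,-0.07,0,0,-0.42],[0.17,-0.12,-0.075,0,0,-0.54],[0.21,-0.149,-0.075,0,0,-0.66],[0.25,-0.177,-0.075,0,0,-0.78],[0.285,-0.202,-0.075,0,0,-0.9],[0.315,-0.223,-0.075,0,0,-1.02],[0.335,-0.237,-0.075,0,0,-1.14]]
  ],
  "jaw": 0.05,
  "squeeze": 60
}}

```text
time: 0.93
position: [442.0, -292.5, 306.2]
ee_rot: [[0.079, 0.997, -0.0], [0.997, -0.079, -0.0], [-0.0, -0.0, -1.0]]
contact_force: [1.2, -1.6, -0.6]
grip_width: 0.585
```

```bash
cat > go.py <<'E'
from h import *
from scipy.spatial.transform import Rotation as Ro
def rel(p,ztilt=0,R=None):
    """shift (m) and rotvec from the measured pose to p; tool y=+x world, tilted so foot goes to -y by ztilt deg"""
    o=robot.get_obs(); Rc=o["ee_rot"]; s=np.radians(ztilt)
    if R is None: R=np.column_stack([[0,np.cos(s),-np.sin(s)],[1,0,0],[0,-np.sin(s),-np.cos(s)]])
    print("t",o["time"],"pos",o["position"].round(1),"F",o["contact_force"].round(1),"grip",round(o["grip_width"],3),"j",o["joint_pos"].round(0))
    print("shift",(Rc.T@(np.array(p)-o["position"])/1000).round(4),"rot",Ro.from_matrix(Rc.T@R).as_rotvec().round(4))
E
python3 - <<'E'
from go import *
rel([464,-261.5,305])
# cover outer face plane
z=np.load("scene0.npz");P=cloud(z["d"],z["K"],z["T"]);m=np.zeros(P.shape[:2],bool);m[170:250,175:245]=1
q=P[m&(z["d"]>0)&(P[...,2]>120)&(P[...,2]<190)&(P[...,0]>495)&(P[...,0]<560)&(P[...,1]>-300)&(P[...,1]<-140)]
for _ in range(5):
    c=q.mean(0);n=np.linalg.svd(q-c,full_matrices=False)[2][2];q=q[abs((q-c)@n)<4]
print("cover",len(q),c,n*np.sign(n[0]),q.min(0),q.max(0))
z=np.load("top0.npz");P=cloud(z["d"],z["K"],z["T"]);m=np.zeros(P.shape[:2],bool);m[210:300,415:560]=1
q=P[m&(z["d"]>0)&(abs(P[...,2]-198)<9)&(P[...,0]>495)]
print("edge rect",cv2.minAreaRect(q[:,:2].astype(np.float32)))
q=P[m&(z["d"]>0)&(abs(P[...,2]-91)<5)];print("boxrim",cv2.minAreaRect(q[:,:2].astype(np.float32)))
E
```

```text
t 0.9333 pos [ 442.  -292.5  306.2] F [ 1.2 -1.6 -0.6] grip 0.585 j [ 70.  16. -47. 100.  12.  69.  15.]
shift [0.0327 0.0195 0.0012] rot [-0.0004  0.0005 -0.0793]
cover 1378 [ 530.51323934 -217.37666693  155.97162858] [0.98226328 0.18250404 0.0430247 ] [ 514.51973682 -282.18222817  120.09999162] [ 545.44867088 -156.05064402  189.72895864]
edge rect ((521.9793090820312, -221.01251220703125), (13.009696960449219, 126.0975570678711), 10.550457954406738)
boxrim ((510.15570068359375, -280.0994873046875), (185.27012634277344, 254.24468994140625), 6.742018222808838)
```

>>> {"name": "send_rows", "arguments": {
  "targets": [
    [[0.007,0.004,0,0,0,-0.04],[0.014,0.008,0,0,0,-0.08],[0.014,0.008,0,0,0,-0.08],[0.014,0.008,0,0,0,-0.08],[0.014,0.008,0,0,0,-0.08],[0.014,0.008,0,0,0,-0.08],[0.014,0.008,0,0,0,-0.08],[0.014,0.008,0,0,0,-0.08],[0.014,0.008,0,0,0,-0.08],[0.014,0.008,0,0,0,-0.08]]
  ]
}}

```text
time: 1.77
position: [450.6, -281.4, 306.2]
ee_rot: [[0.006, 1.0, -0.0], [1.0, -0.006, -0.0], [-0.0, -0.0, -1.0]]
contact_force: [1.1, -0.1, 0.0]
grip_width: 0.581
```

```bash
python3 - <<'E'
from go import *
rel([464,-261.5,218])
im,d,K,T=cap("wrist"); cv2.imwrite("pics/w1.png",im[:,:,::-1])
P=cloud(d,K,T); q=P[(d>0)&(P[...,2]>225)&(P[...,2]<268)&(np.hypot(P[...,0]-464,P[...,1]+261)<25)]
print(len(q)); 
for z in range(225,268,8):
    s=q[abs(q[:,2]-z)<4]
    if len(s): print(z,len(s),s.mean(0).round(1),s.min(0).round(0),s.max(0).round(0))
E
```

```text
t 1.7667 pos [ 450.6 -281.4  306.2] F [ 1.1 -0.1  0. ] grip 0.581 j [ 70.  16. -49. 100.  13.  70.  17.]
shift [0.02   0.0133 0.0882] rot [-0.      0.     -0.0057]
522
225 19 [ 464.6 -259.7  227.4] [ 461. -262.  225.] [ 468. -259.  229.]
233 44 [ 464.8 -260.2  233.1] [ 461. -264.  229.] [ 470. -259.  237.]
241 50 [ 464.8 -260.   240.6] [ 461. -265.  237.] [ 471. -259.  245.]
249 40 [ 464.7 -259.9  247.8] [ 461. -263.  245.] [ 469. -259.  252.]
257 92 [ 465.  -260.1  257.3] [ 461. -265.  253.] [ 471. -258.  261.]
265 277 [ 465.6 -263.3  263.1] [ 461. -269.  261.] [ 470. -259.  265.]
```

>>> {"name": "send_rows", "arguments": {
  "targets": [
    [[0.006,0.005,0.0,0,0,-0.006],[0.014,0.011,0.005,0,0,-0.006],[0.018,0.015,0.015,0,0,-0.006],[0.018,0.015,0.03,0,0,-0.006],[0.018,0.015,0.05,0,0,-0.006],[0.018,0.015,0.068,0,0,-0.006],[0.018,0.015,0.08,0,0,-0.006],[0.018,0.015,0.087,0,0,-0.006],[0.018,0.015,0.088,0,0,-0.006],[0.018,0.015,0.088,0,0,-0.006]]
  ]
}}

```text
time: 2.65
position: [466.1, -262.7, 218.1]
ee_rot: [[-0.002, 1.0, -0.0], [1.0, 0.002, 0.001], [0.001, -0.0, -1.0]]
contact_force: [0.0, 0.4, 0.4]
grip_width: 0.587
```

>>> {"name": "send_rows", "arguments": {
  "targets": [
    [[0,0,0,0,0,0],[0,0,0,0,0,0],[0,0,0,0,0,0],[0,0,0,0,0,0],[0,0,0,0,0,0],[0,0,0,0,0,0],[0,0,0,0,0,0],[0,0,0,0,0,0],[0,0,0,0,0,0],[0,0,0,0,0,0]]
  ],
  "jaw": 0.0,
  "squeeze": 60
}}

```text
time: 3.48
position: [466.1, -263.6, 219.0]
ee_rot: [[-0.001, 1.0, 0.001], [1.0, 0.001, -0.001], [-0.001, 0.001, -1.0]]
contact_force: [-1.0, -0.1, 5.3]
grip_width: 0.1
```

>>> {"name": "send_rows", "arguments": {
  "targets": [
    [[0,0,-0.005,0,0,0],[0,0,-0.015,0,0,0],[0,0,-0.03,0,0,0],[0,0,-0.045,0,0,0],[0,0,-0.06,0,0,0],[0,0,-0.08,0,0,0],[0,0,-0.1,0,0,0],[0,0,-0.12,0,0,0],[0,0,-0.13,0,0,0],[0,0,-0.13,0,0,0]]
  ]
}}

```text
time: 4.32
position: [467.3, -263.5, 351.0]
ee_rot: [[-0.001, 1.0, 0.004], [1.0, 0.001, -0.003], [-0.003, 0.004, -1.0]]
contact_force: [-0.4, -0.4, -0.3]
grip_width: 0.1
```

```bash
python3 - <<'E'
from go import *
rel([531,378,345])
for n in ("scene","top"):
  im,d,K,T=cap(n); P=cloud(d,K,T)
  g=robot.get_obs()["position"]
  m=(d>0)&(P[...,2]>130)&(P[...,2]<330)&(np.hypot(P[...,0]-g[0],P[...,1]-g[1])<30); q=P[m]
  for z in range(140,330,20):
    s=q[abs(q[:,2]-z)<8]
    if len(s): print(n,z,len(s),s.mean(0).round(1))
E
```

```text
t 4.3167 pos [ 467.3 -263.5  351. ] F [-0.4 -0.4 -0.3] grip 0.1 j [ 68.  15. -50.  96.  12.  75.  16.]
shift [0.6414 0.0644 0.0045] rot [0.004  0.0027 0.0011]
scene 180 4 [ 468.3 -261.6  184.4]
scene 200 22 [ 470.3 -260.2  199. ]
scene 220 21 [ 470.  -260.2  219.5]
scene 240 22 [ 469.8 -260.6  241.3]
scene 260 22 [ 469.9 -260.4  260.4]
scene 280 23 [ 470.  -260.3  280. ]
scene 300 23 [ 469.8 -260.2  298.9]
scene 320 29 [ 470.9 -259.8  320.6]
top 200 10 [ 465.4 -259.8  199.2]
top 220 9 [ 465.9 -259.9  220.1]
top 240 10 [ 465.3 -260.   241. ]
top 260 12 [ 466.  -260.2  260.2]
top 280 14 [ 465.7 -260.5  280.3]
top 300 14 [ 465.6 -260.3  299.3]
top 320 15 [ 465.6 -258.9  320.4]
```

The tool is lifted, held vertical, with its foot at about z 183. I'll carry it across to the pot.

>>> {"name": "send_rows", "arguments": {
  "targets": [
    [[0.01,0,0,0,0,0],[0.03,0,0,0,0,0],[0.06,0,0,0,0,0],[0.095,0,0,0,0,0],[0.13,0.003,0,0,0,0],[0.165,0.01,0,0,0,0],[0.2,0.018,0,0,0,0],[0.235,0.026,0,0,0,0],[0.27,0.034,0,0,0,0],[0.305,0.042,0,0,0,0]]
  ]
}}

```text
time: 5.25
position: [506.0, 45.5, 347.6]
ee_rot: [[-0.003, 1.0, -0.001], [1.0, 0.003, -0.0], [-0.0, -0.001, -1.0]]
contact_force: [0.5, -0.8, -0.3]
grip_width: 0.103
```

>>> {"name": "send_rows", "arguments": {
  "targets": [
    [[0.035,0.005,0,0,0,0],[0.07,0.01,0,0,0,0],[0.105,0.014,0,0,0,0],[0.14,0.018,0,0,0,0],[0.175,0.02,0,0,0,0],[0.21,0.02,0,0,0,0],[0.245,0.02,0,0,0,0],[0.28,0.02,0,0,0,0],[0.305,0.02,0,0,0,0],[0.315,0.02,0,0,0,0]]
  ]
}}

```text
time: 6.08
position: [522.5, 363.2, 347.5]
ee_rot: [[-0.009, 1.0, -0.003], [1.0, 0.009, 0.003], [0.003, -0.003, -1.0]]
contact_force: [-1.2, -0.3, -0.3]
grip_width: 0.1
```

```bash
python3 - <<'E'
from go import *
rel([531,380,345])
im,d,K,T=cap("wrist"); cv2.imwrite("pics/w2.png",im[:,:,::-1])
P=cloud(d,K,T); q=P[(d>0)&(P[...,2]>108)&(P[...,2]<120)&(np.hypot(P[...,0]-531,P[...,1]-391.5)<48)]
if len(q)>20:
  A=np.c_[2*q[:,:2],np.ones(len(q))]; s=np.linalg.lstsq(A,(q[:,:2]**2).sum(1),rcond=None)[0]
  print(len(q),q[:,2].mean(),s[:2],np.sqrt(s[2]+s[:2]@s[:2]),cv2.minEnclosingCircle(q[:,:2].astype(np.float32)))
E
```

```text
t 6.0833 pos [522.5 363.2 347.5] F [-1.2 -0.3 -0.3] grip 0.1 j [  1.  31. -57.  82.  25.  81. -56.]
shift [0.0168 0.0087 0.0025] rot [-0.0032 -0.0026  0.0094]
1044 115.59535596793062 [532.8233741  391.28843703] 35.514569758646644 ((532.9006958007812, 390.91729736328125), 37.837547302246094)
```

View pics/w2.png

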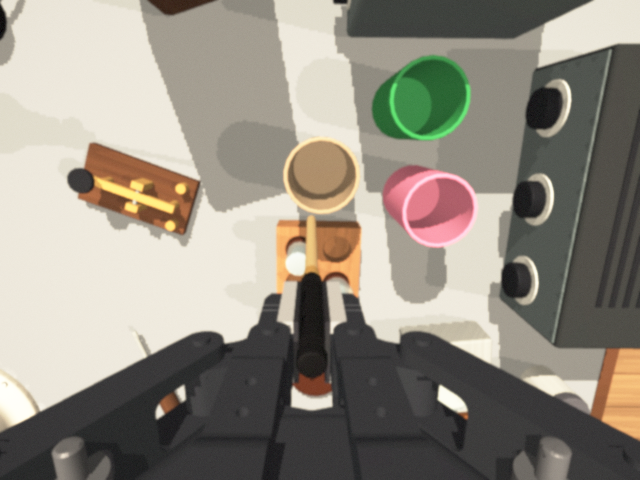

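The wrist view shows the pot mouth at (322,175) with its centre at (532,391), clear of the pink pot (429,205) and the green one (421,97). The blade end is at (311,217). I'll centre the tool and check the foot.

>>> {"name": "send_rows", "arguments": {
  "targets": [
    [[0.008,0.005,0,0,0,0.009],[0.017,0.01,0,0,0,0.009],[0.017,0.01,0.01,0,0,0.009],[0.017,0.01,0.025,0,0,0.009],[0.017,0.01,0.035,0,0,0.009],[0.017,0.01,0.04,0,0,0.009],[0.017,0.01,0.04,0,0,0.009],[0.017,0.01,0.04,0,0,0.009],[0.017,0.01,0.04,0,0,0.009],[0.017,0.01,0.04,0,0,0.009]]
  ]
}}

```text
time: 6.97
position: [537.4, 374.1, 309.1]
ee_rot: [[0.008, 1.0, 0.001], [1.0, -0.008, 0.001], [0.001, 0.001, -1.0]]
contact_force: [0.7, 0.2, 0.1]
grip_width: 0.097
```

```bash
python3 - <<'E'
from go import *
rel([532,379,190])
g=robot.get_obs()["position"]
for n in ("scene","top","wrist"):
  im,d,K,T=cap(n); P=cloud(d,K,T)
  m=(d>0)&(P[...,2]>132)&(P[...,2]<290)&(np.hypot(P[...,0]-g[0],P[...,1]-g[1])<22); q=P[m]
  for z in range(140,290,25):
    s=q[abs(q[:,2]-z)<10]
    if len(s): print(n,z,len(s),s.mean(0).round(1),s.min(0).round(0),s.max(0).round(0))
E
```

```text
t 6.9667 pos [537.4 374.1 309.1] F [0.7 0.2 0.1] grip 0.097 j [ -1.  34. -55.  82.  28.  78. -58.]
shift [ 0.0048 -0.0056  0.1191] rot [ 0.0011 -0.0008 -0.0082]
scene 140 7 [540.6 375.8 146.1] [539. 373. 143.] [542. 378. 148.]
scene 165 39 [541.3 375.9 164.8] [539. 372. 155.] [546. 379. 174.]
scene 190 39 [540.9 375.7 190.2] [537. 372. 180.] [545. 379. 200.]
scene 215 41 [541.1 375.7 215.3] [538. 372. 205.] [545. 379. 225.]
scene 240 46 [540.9 375.8 240.2] [538. 372. 230.] [544. 379. 250.]
scene 265 42 [541.  375.5 264.6] [538. 372. 255.] [545. 379. 274.]
wrist 165 51 [538.5 376.7 165.2] [535. 375. 155.] [542. 378. 175.]
wrist 190 64 [538.4 376.8 190.3] [535. 374. 180.] [541. 378. 200.]
wrist 215 84 [538.4 376.6 215.7] [535. 375. 205.] [542. 378. 225.]
wrist 240 108 [538.5 376.7 240.6] [535. 374. 231.] [542. 378. 250.]
wrist 265 148 [538.4 376.7 264.9] [535. 375. 255.] [542. 378. 275.]
```

>>> {"name": "send_rows", "arguments": {
  "targets": [
    [[0,-0.003,0,0,0,-0.008],[0,-0.006,0.004,0,0,-0.008],[0,-0.006,0.012,0,0,-0.008],[0,-0.006,0.025,0,0,-0.008],[0,-0.006,0.045,0,0,-0.008],[0,-0.006,0.065,0,0,-0.008],[0,-0.006,0.085,0,0,-0.008],[0,-0.006,0.103,0,0,-0.008],[0,-0.006,0.115,0,0,-0.008],[0,-0.006,0.119,0,0,-0.008]]
  ]
}}

```text
time: 7.95
position: [529.9, 372.5, 185.7]
ee_rot: [[-0.0, 1.0, -0.004], [1.0, 0.0, -0.003], [-0.003, -0.004, -1.0]]
contact_force: [0.7, -0.3, -0.8]
grip_width: 0.098
```

```bash
cat > tilt.py <<'E'
from go import *
for fy,fz,s in ((372,20,8),(369,17,16),(366,13,22),(364,10.5,26),(363,9.5,28.5)):
    r=np.radians(s); p=[532,fy+167*np.sin(r),fz+167*np.cos(r)]; print(s,p); rel(p,s)
E
python3 tilt.py | grep -v ^t; python3 -c "from go import *; rel([532,374,190])"
```

```text
8 [532, np.float64(395.2419078603309), np.float64(185.37476747984226)]
shift [0.0227 0.0021 0.0003] rot [-0.0038 -0.1369  0.0004]
16 [532, np.float64(415.03143842143885), np.float64(177.53070322169924)]
shift [0.0426 0.0021 0.008 ] rot [-0.0038 -0.2765  0.0007]
22 [532, np.float64(428.55930110045733), np.float64(167.8397037126535)]
shift [0.0561 0.0021 0.0177] rot [-0.0037 -0.3812  0.0009]
26 [532, np.float64(437.2079815137759), np.float64(160.5986057319609)]
shift [0.0648 0.0022 0.0249] rot [-0.0037 -0.451   0.001 ]
28.5 [532, np.float64(442.6855129633546), np.float64(156.2624578145482)]
shift [0.0703 0.0022 0.0292] rot [-0.0037 -0.4947  0.0011]
t 7.95 pos [529.9 372.5 185.7] F [ 0.7 -0.3 -0.8] grip 0.098 j [ -3.  39. -52.  91.  33.  67. -62.]
shift [ 0.0015  0.002  -0.0043] rot [-0.0038  0.0027  0.0001]
```

>>> {"name": "send_rows", "arguments": {
  "targets": [
    [[0.006,0.001,0,0,-0.035,0],[0.012,0.002,0,0,-0.07,0],[0.018,0.002,0,0,-0.105,0],[0.023,0.002,0,0,-0.137,0],[0.028,0.002,0.002,0,-0.172,0],[0.033,0.002,0.004,0,-0.207,0],[0.038,0.002,0.006,0,-0.242,0],[0.043,0.002,0.008,0,-0.277,0],[0.046,0.002,0.01,0,-0.3,0],[0.046,0.002,0.01,0,-0.3,0]]
  ]
}}

```text
time: 8.78
position: [531.6, 422.2, 178.3]
ee_rot: [[-0.003, 1.0, -0.001], [0.955, 0.003, -0.295], [-0.295, -0.002, -0.955]]
contact_force: [-0.5, 1.0, -1.4]
grip_width: 0.099
```

```bash
python3 tilt.py | tail -7; python3 - <<'E'
from go import *
o=robot.get_obs(); R=o["ee_rot"]; print("foot est",o["position"]+167*R[:,2],"tilt",np.degrees(np.arcsin(-R[1,2])),R[0,2])
E
```

```text
shift [0.0092 0.0004 0.0081] rot [-0.0005 -0.0842  0.0034]
26 [532, np.float64(437.2079815137759), np.float64(160.5986057319609)]
t 8.7833 pos [531.6 422.2 178.3] F [-0.5  1.  -1.4] grip 0.099 j [-22.  48. -44.  75.  39.  86. -68.]
shift [0.0196 0.0005 0.0124] rot [-0.0004 -0.154   0.0034]
28.5 [532, np.float64(442.6855129633546), np.float64(156.2624578145482)]
t 8.7833 pos [531.6 422.2 178.3] F [-0.5  1.  -1.4] grip 0.099 j [-22.  48. -44.  75.  39.  86. -68.]
shift [0.0261 0.0005 0.015 ] rot [-0.0003 -0.1976  0.0034]
foot est [531.50213394 372.84854884  18.71964876] tilt 17.17648406418598 -0.0006826846887131405
```

>>> {"name": "send_rows", "arguments": {
  "targets": [
    [[0.002,0,0.002,0,-0.02,0],[0.005,0,0.004,0,-0.045,0],[0.009,0,0.007,0,-0.075,0],[0.013,0,0.009,0,-0.105,0],[0.017,0,0.011,0,-0.13,0],[0.02,0,0.012,0,-0.154,0],[0.02,0,0.012,0,-0.154,0],[0.02,0,0.012,0,-0.154,0],[0.02,0,0.012,0,-0.154,0],[0.02,0,0.012,0,-0.154,0]]
  ]
}}

```text
time: 9.62
position: [533.8, 434.9, 162.4]
ee_rot: [[0.001, 1.0, 0.0], [0.899, -0.001, -0.438], [-0.438, 0.001, -0.899]]
contact_force: [-0.6, -0.5, -0.3]
grip_width: 0.096
```

```bash
cat >> tilt.py <<'E'
o=robot.get_obs(); R=o["ee_rot"]; print("foot est",o["position"]+167*R[:,2],"tilt",np.degrees(np.arcsin(-R[1,2])),R[0,2])
E
python3 tilt.py | tail -4; python3 - <<'E'
from go import *
im,d,K,T=cap("scene"); P=cloud(d,K,T); cv2.imwrite("pics/s3.png",cv2.resize(im[200:400,380:580,::-1],None,fx=3,fy=3))
m=(d>0)&(P[...,2]>118)&(P[...,2]<150)&(abs(P[...,0]-532)<25)&(P[...,1]>400)&(P[...,1]<460); q=P[m]; print(len(q)); print(q[::6].round(0).tolist())
E
```

```text
28.5 [532, np.float64(442.6855129633546), np.float64(156.2624578145482)]
t 9.6167 pos [533.8 434.9 162.4] F [-0.6 -0.5 -0.3] grip 0.096 j [-29.  53. -40.  67.  42.  95. -70.]
shift [ 0.0097 -0.0018  0.0021] rot [ 0.0004 -0.0437 -0.0012]
foot est [533.85202653 361.74755611  12.29299105] tilt 25.993395440934286 0.0003853519763122421
77
[[536.0, 424.0, 149.0], [540.0, 426.0, 149.0], [541.0, 428.0, 149.0], [537.0, 423.0, 140.0], [539.0, 432.0, 146.0], [539.0, 425.0, 140.0], [538.0, 419.0, 134.0], [539.0, 428.0, 140.0], [539.0, 422.0, 134.0], [538.0, 418.0, 129.0], [536.0, 415.0, 123.0], [536.0, 412.0, 120.0], [539.0, 415.0, 121.0]]
```

View pics/s3.png

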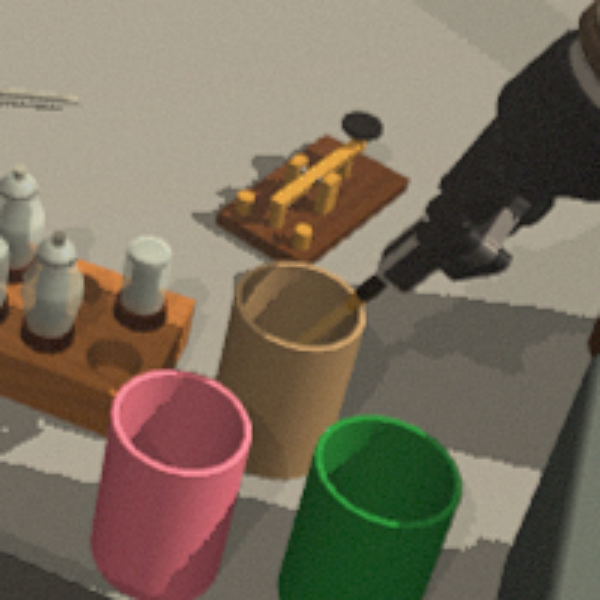

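The picture shows the tool inside the tan pot, leaning away from the rack. It is about to meet the rim at (360,300), and the neighbouring pots are clear.

>>> {"name": "send_rows", "arguments": {
  "targets": [
    [[0.002,0,0,0,-0.008,0],[0.004,-0.001,0.001,0,-0.016,0],[0.006,-0.001,0.001,0,-0.026,0],[0.008,-0.001,0.002,0,-0.034,0],[0.009,-0.001,0.002,0,-0.04,0],[0.009,-0.001,0.003,0,-0.04,0],[0.009,-0.001,0.003,0,-0.04,0],[0.009,-0.001,0.003,0,-0.04,0],[0.009,-0.001,0.003,0,-0.04,0],[0.009,-0.001,0.003,0,-0.04,0]]
  ]
}}

```text
time: 10.5
position: [532.3, 442.2, 155.4]
ee_rot: [[0.0, 1.0, 0.0], [0.881, -0.0, -0.474], [-0.474, 0.0, -0.881]]
contact_force: [-0.0, 0.3, 0.2]
grip_width: 0.101
```

```bash
python3 tilt.py | tail -3; python3 - <<'E'
from go import *
im,d,K,T=cap("top"); P=cloud(d,K,T)
m=(d>0)&(P[...,2]>112)&(P[...,2]<118)&(np.hypot(P[...,0]-532,P[...,1]-391)<42)&(P[...,1]<410); q=P[m];A=np.c_[2*q[:,:2],np.ones(len(q))]; s=np.linalg.lstsq(A,(q[:,:2]**2).sum(1),rcond=None)[0]; print("pot",s[:2])
E
```

```text
t 10.5 pos [532.3 442.2 155.4] F [-0.   0.3  0.2] grip 0.101 j [-32.  55. -39.  65.  43.  97. -70.]
shift [ 0.     -0.0003 -0.001 ] rot [ 0.0001 -0.0037 -0.0003]
foot est [532.35436189 363.03495656   8.31459187] tilt 28.289647385912335 0.0001231386370188836
pot [531.80413576 391.12837313]
```

>>> {"name": "send_rows", "arguments": {
  "targets": [
    [[0.001,0,0.0005,0,0,0],[0.001,0,0.001,0,0,0],[0.001,0,0.001,0,0,0],[0.001,0,0.001,0,0,0],[0.001,0,0.001,0,0,0],[0.001,0,0.001,0,0,0],[0.001,0,0.001,0,0,0],[0.001,0,0.001,0,0,0],[0.001,0,0.001,0,0,0],[0.001,0,0.001,0,0,0]]
  ]
}}

```text
time: 11.38
position: [532.3, 442.6, 154.0]
ee_rot: [[0.0, 1.0, 0.0], [0.88, -0.0, -0.474], [-0.474, 0.0, -0.88]]
contact_force: [0.3, -0.5, 1.9]
grip_width: 0.098
```

>>> {"name": "send_rows", "arguments": {
  "targets": [
    [[0,0,0,0,0,0],[0,0,0,0,0,0],[0,0,0,0,0,0],[0,0,0,0,0,0],[0,0,0,0,0,0],[0,0,0,0,0,0],[0,0,0,0,0,0],[0,0,0,0,0,0],[0,0,0,0,0,0],[0,0,0,0,0,0]]
  ],
  "jaw": 0.03
}}

```text
time: 12.22
position: [532.1, 442.7, 153.9]
ee_rot: [[-0.0, 1.0, 0.0], [0.88, 0.0, -0.474], [-0.474, 0.0, -0.88]]
contact_force: [0.4, -0.4, -1.0]
grip_width: 0.354
```

>>> {"name": "send_rows", "arguments": {
  "targets": [
    [[0,0,-0.005,0,0,0],[0,0,-0.015,0,0,0],[0,0,-0.03,0,0,0],[0,0,-0.045,0,0,0],[0,0,-0.06,0,0,0],[0,0,-0.08,0,0,0],[0,0,-0.1,0,0,0],[0,0,-0.12,0,0,0],[0,0,-0.135,0,0,0],[0,0,-0.14,0,0,0]]
  ]
}}

```text
time: 13.05
position: [531.4, 511.5, 280.4]
ee_rot: [[-0.0, 1.0, 0.002], [0.883, 0.001, -0.47], [-0.47, 0.001, -0.883]]
contact_force: [-0.3, 0.2, 0.5]
grip_width: 0.352
```

```bash
python3 - <<'E'
from go import *
rel([560,-100,330])
im,d,K,T=cap("scene"); P=cloud(d,K,T); cv2.imwrite("pics/s4.png",cv2.resize(im[200:400,380:580,::-1],None,fx=3,fy=3))
m=(d>0)&(P[...,2]>120)&(P[...,2]<205)&(abs(P[...,0]-532)<35)&(P[...,1]>395)&(P[...,1]<500); q=P[m]; print(len(q),q.min(0),q.max(0)); c=q.mean(0);v=np.linalg.svd(q-c)[2][0];print(c,v)
E
```

```text
t 13.05 pos [531.4 511.5 280.4] F [-0.3  0.2  0.5] grip 0.352 j [-40.  56. -38.  45.  43. 112. -64.]
shift [-0.563   0.028   0.2438] rot [0.0016 0.4895 0.0007]
254 [528.59510232 422.37268936 120.25115103] [541.73652361 467.25813341 194.51613068]
[536.73042964 445.64301673 160.25082753] [ 0.01327706 -0.47849797 -0.87798828]
```

View pics/s4.png

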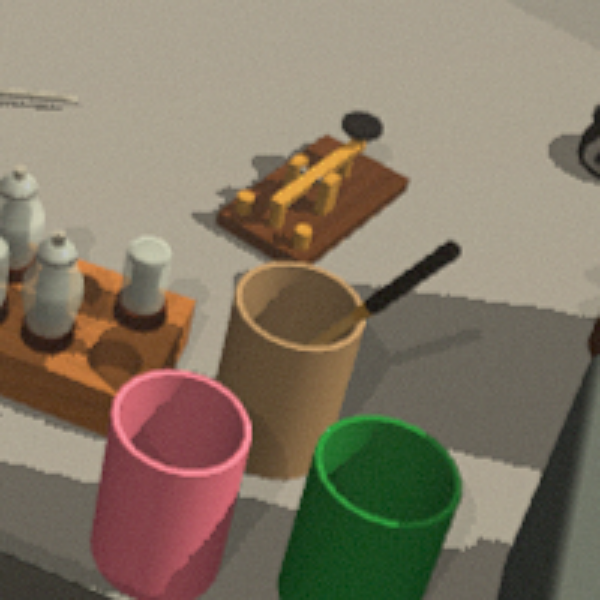

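The tool is released. It leans on the rim at 28.6°, directly away from the rack, and the pot, rack and valves look undisturbed. Next is the cover: I'll untilt, close the fingers and travel back.

>>> {"name": "send_rows", "arguments": {
  "targets": [
    [[-0.012,0,-0.008,0,0.05,0],[-0.03,0.002,-0.01,0,0.12,0],[-0.055,0.003,-0.005,0,0.2,0],[-0.08,0.005,0.005,0,0.27,0],[-0.11,0.006,0.019,0,0.34,0],[-0.14,0.008,0.034,0,0.4,0],[-0.17,0.009,0.048,0,0.45,0],[-0.2,0.011,0.063,0,0.49,0],[-0.23,0.013,0.079,0,0.49,0],[-0.26,0.015,0.095,0,0.49,0]]
  ],
  "jaw": 0.0
}}

```text
time: 13.93
position: [547.0, 231.3, 316.3]
ee_rot: [[0.003, 1.0, -0.0], [1.0, -0.003, -0.005], [-0.005, -0.0, -1.0]]
contact_force: [-0.4, 0.4, -0.3]
grip_width: 0.002
```

```bash
cat > cov.py <<'E'
from go import *
a=np.radians(10.5); n=np.array([np.cos(a),np.sin(a),0]); R=np.column_stack([[-n[1],n[0],0],n,[0,0,-1]])
H=np.array([533.4,-219.0,92])
def at(dn,z): rel(H*[1,1,0]+dn*n+[0,0,z],R=R)
E
python3 -c "from cov import *; at(60,310)"
```

```text
t 13.9333 pos [547.  231.3 316.3] F [-0.4  0.4 -0.3] grip 0.002 j [ 14.  25. -54.  91.  21.  75. -43.]
shift [-0.4392  0.0467  0.0086] rot [-0.0007  0.0054 -0.1862]
```

>>> {"name": "send_rows", "arguments": {
  "targets": [
    [[-0.035,0.004,0,0,0.005,-0.02],[-0.07,0.008,0,0,0.005,-0.04],[-0.105,0.012,0,0,0.005,-0.06],[-0.14,0.016,0,0,0.005,-0.08],[-0.175,0.02,0,0,0.005,-0.1],[-0.21,0.024,0,0,0.005,-0.12],[-0.245,0.028,0,0,0.005,-0.14],[-0.28,0.032,0,0,0.005,-0.16],[-0.315,0.036,0,0,0.005,-0.18],[-0.35,0.04,0,0,0.005,-0.186]]
  ]
}}

```text
time: 14.77
position: [586.3, -117.1, 317.7]
ee_rot: [[-0.185, 0.983, -0.001], [0.983, 0.185, 0.0], [0.001, -0.001, -1.0]]
contact_force: [1.1, 0.8, 0.2]
grip_width: -0.003
```

>>> {"name": "send_rows", "arguments": {
  "targets": [
    [[-0.03,0.003,0,0,0,0],[-0.06,0.006,0,0,0,0],[-0.08,0.008,0,0,0,0],[-0.085,0.008,0,0,0,0],[-0.085,0.008,0,0,0,0],[-0.085,0.008,0,0,0,0],[-0.085,0.008,0,0,0,0],[-0.085,0.008,0,0,0,0],[-0.085,0.008,0,0,0,0],[-0.085,0.008,0,0,0,0]]
  ]
}}

```text
time: 15.6
position: [610.8, -195.8, 318.4]
ee_rot: [[-0.187, 0.982, -0.0], [0.982, 0.187, 0.001], [0.001, -0.0, -1.0]]
contact_force: [-0.4, -0.4, -0.0]
grip_width: 0.006
```

```bash
python3 - <<'E'
from cov import *
at(45,180)
im,d,K,T=cap("wrist"); P=cloud(d,K,T)
q=P[(d>0)&(P[...,2]>185)&(P[...,2]<215)&(P[...,0]>480)&(P[...,0]<560)&(abs(P[...,1]+219)<80)]
print(len(q),cv2.minAreaRect(q[:,:2].astype(np.float32)), np.median(q[:,2]),q.max(0))
cv2.imwrite("pics/w5.png",im[:,:,::-1])
E
```

```text
t 15.6 pos [ 610.8 -195.8  318.4] F [-0.4 -0.4 -0. ] grip 0.006 j [ 50.  30. -51.  84.  23.  77.   9.]
shift [-0.0086 -0.0353  0.1384] rot [-0.0001 -0.0007  0.0044]
3859 ((523.926513671875, -222.60504150390625), (14.45556354522705, 126.25515747070312), 10.426386833190918) 196.79223505742948 [ 541.90615926 -159.5219417   210.62593977]
```

View pics/w5.png

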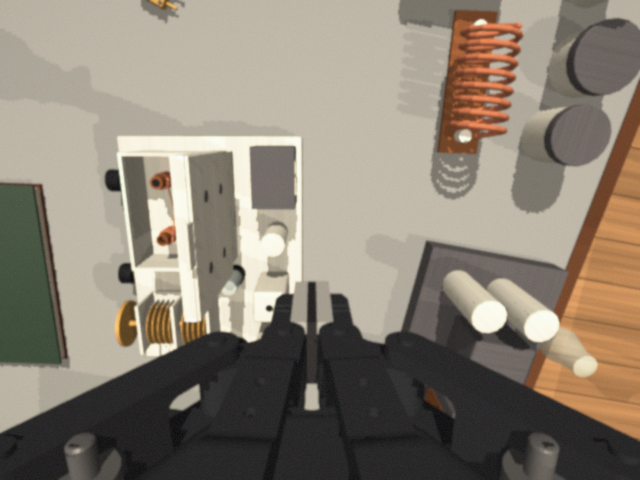

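The wrist view shows the upright cover at (205,235), clear of the fingers, with its top centre at (524,-223) as computed. I'll go down behind it.

>>> {"name": "send_rows", "arguments": {
  "targets": [
    [[-0.004,-0.005,0.005,0,0,0.004],[-0.008,-0.012,0.015,0,0,0.004],[-0.008,-0.02,0.03,0,0,0.004],[-0.008,-0.028,0.05,0,0,0.004],[-0.008,-0.035,0.07,0,0,0.004],[-0.008,-0.035,0.09,0,0,0.004],[-0.008,-0.035,0.11,0,0,0.004],[-0.008,-0.035,0.128,0,0,0.004],[-0.008,-0.035,0.139,0,0,0.004],[-0.008,-0.035,0.139,0,0,0.004]]
  ]
}}

```text
time: 16.48
position: [575.0, -211.6, 175.6]
ee_rot: [[-0.18, 0.984, -0.006], [0.984, 0.18, 0.003], [0.004, -0.005, -1.0]]
contact_force: [-0.6, 0.1, 0.5]
grip_width: -0.0
```

```bash
python3 - <<'E'
from cov import *
for t in (90,75,60,45,30,15,5,0): r=np.radians(t); at(14.5-85*np.cos(r),92+85*np.sin(r))
E
```

```text
t 16.4833 pos [ 575.  -211.6  175.6] F [-0.6  0.1  0.5] grip -0.0 j [ 52.  35. -47.  97.  28.  62.   6.]
shift [ 0.0002 -0.0278 -0.0012] rot [-0.0051 -0.0037 -0.002 ]
t 16.4833 pos [ 575.  -211.6  175.6] F [-0.6  0.1  0.5] grip -0.0 j [ 52.  35. -47.  97.  28.  62.   6.]
shift [ 0.0002 -0.0498  0.0018] rot [-0.0051 -0.0037 -0.002 ]
t 16.4833 pos [ 575.  -211.6  175.6] F [-0.6  0.1  0.5] grip -0.0 j [ 52.  35. -47.  97.  28.  62.   6.]
shift [ 0.0001 -0.0702  0.0104] rot [-0.0051 -0.0037 -0.002 ]
t 16.4833 pos [ 575.  -211.6  175.6] F [-0.6  0.1  0.5] grip -0.0 j [ 52.  35. -47.  97.  28.  62.   6.]
shift [ 0.     -0.0878  0.024 ] rot [-0.0051 -0.0037 -0.002 ]
t 16.4833 pos [ 575.  -211.6  175.6] F [-0.6  0.1  0.5] grip -0.0 j [ 52.  35. -47.  97.  28.  62.   6.]
shift [-1.000e-04 -1.012e-01  4.170e-02] rot [-0.0051 -0.0037 -0.002 ]
t 16.4833 pos [ 575.  -211.6  175.6] F [-0.6  0.1  0.5] grip -0.0 j [ 52.  35. -47.  97.  28.  62.   6.]
shift [-0.0002 -0.1096  0.0622] rot [-0.0051 -0.0037 -0.002 ]
t 16.4833 pos [ 575.  -211.6  175.6] F [-0.6  0.1  0.5] grip -0.0 j [ 52.  35. -47.  97.  28.  62.   6.]
shift [-0.0002 -0.1121  0.0768] rot [-0.0051 -0.0037 -0.002 ]
t 16.4833 pos [ 575.  -211.6  175.6] F [-0.6  0.1  0.5] grip -0.0 j [ 52.  35. -47.  97.  28.  62.   6.]
shift [-0.0003 -0.1124  0.0842] rot [-0.0051 -0.0037 -0.002 ]
```

>>> {"name": "send_rows", "arguments": {
  "targets": [
    [[0,-0.01,0,0,0,0],[0,-0.02,-0.001,0,0,0],[0,-0.028,-0.001,0,0,0],[0,-0.035,0,0,0,0],[0,-0.043,0.001,0,0,0],[0,-0.05,0.002,0,0,0],[0,-0.057,0.004,0,0,0],[0,-0.064,0.007,0,0,0],[0,-0.07,0.01,0,0,0],[0,-0.07,0.01,0,0,0]]
  ]
}}

```text
time: 17.32
position: [506.9, -224.3, 168.1]
ee_rot: [[-0.18, 0.984, -0.003], [0.984, 0.18, 0.001], [0.001, -0.003, -1.0]]
contact_force: [-0.7, 0.7, -0.1]
grip_width: -0.001
```

```bash
python3 - <<'E'
from cov import *
for t in (60,45,30,15,5,0): r=np.radians(t); at(14.5-85*np.cos(r),92+85*np.sin(r))
E
```

```text
t 17.3167 pos [ 506.9 -224.3  168.1] F [-0.7  0.7 -0.1] grip -0.001 j [ 59.  29. -49. 105.  26.  57.   9.]
shift [ 0.0004 -0.0009  0.0025] rot [-0.0027 -0.0015 -0.0022]
t 17.3167 pos [ 506.9 -224.3  168.1] F [-0.7  0.7 -0.1] grip -0.001 j [ 59.  29. -49. 105.  26.  57.   9.]
shift [ 0.0003 -0.0185  0.016 ] rot [-0.0027 -0.0015 -0.0022]
t 17.3167 pos [ 506.9 -224.3  168.1] F [-0.7  0.7 -0.1] grip -0.001 j [ 59.  29. -49. 105.  26.  57.   9.]
shift [ 0.0003 -0.032   0.0337] rot [-0.0027 -0.0015 -0.0022]
t 17.3167 pos [ 506.9 -224.3  168.1] F [-0.7  0.7 -0.1] grip -0.001 j [ 59.  29. -49. 105.  26.  57.   9.]
shift [ 0.0002 -0.0404  0.0542] rot [-0.0027 -0.0015 -0.0022]
t 17.3167 pos [ 506.9 -224.3  168.1] F [-0.7  0.7 -0.1] grip -0.001 j [ 59.  29. -49. 105.  26.  57.   9.]
shift [ 0.0002 -0.0429  0.0688] rot [-0.0027 -0.0015 -0.0022]
t 17.3167 pos [ 506.9 -224.3  168.1] F [-0.7  0.7 -0.1] grip -0.001 j [ 59.  29. -49. 105.  26.  57.   9.]
shift [ 0.0002 -0.0432  0.0762] rot [-0.0027 -0.0015 -0.0022]
```

>>> {"name": "send_rows", "arguments": {
  "targets": [
    [[0,-0.006,0.006,0,0,0],[0,-0.013,0.011,0,0,0],[0,-0.019,0.016,0,0,0],[0,-0.025,0.023,0,0,0],[0,-0.03,0.03,0,0,0],[0,-0.034,0.038,0,0,0],[0,-0.038,0.047,0,0,0],[0,-0.04,0.054,0,0,0],[0,-0.042,0.062,0,0,0],[0,-0.042,0.062,0,0,0]]
  ]
}}

```text
time: 18.15
position: [466.1, -231.0, 105.2]
ee_rot: [[-0.181, 0.984, -0.003], [0.984, 0.181, 0.002], [0.003, -0.003, -1.0]]
contact_force: [-1.0, 0.5, -0.6]
grip_width: 0.001
```

```bash
cat > chk.py <<'E'
from cov import *
at(-70.5,92)
for k in("top","scene"):
    im,d,K,T=cap(k); P=cloud(d,K,T); o=(P-H*[1,1,0]); dn=o@n; t=o@R[:,0]
    for r in (-15,-30,-45,-60,-75,-88,-98,-110):
        m=(d>0)&(abs(dn-r)<4)&(abs(t)<(58 if r>-104 else 15))&(P[...,2]>60)&(P[...,2]<200)
        if r>-104: m&=abs(t)>40
        if m.sum(): print(k,r,m.sum(),np.percentile(P[m][:,2],[10,50,90]).round(1))
cv2.imwrite("pics/c6.png",cv2.resize(im[120:280,100:300,::-1],None,fx=3,fy=3))
E
python3 chk.py
```

```text
t 18.15 pos [ 466.1 -231.   105.2] F [-1.   0.5 -0.6] grip 0.001 j [ 60.  31. -46. 113.  30.  49.   8.]
shift [-0.0005 -0.0021  0.0132] rot [-0.0025 -0.0029 -0.0014]
top -15 47 [94.  95.9 97.8]
top -30 27 [ 93.8  98.  100.3]
top -45 30 [ 98.3 100.  101.6]
top -60 28 [ 98.6 101.3 104.7]
top -75 31 [102.  104.4 106.8]
top -88 30 [103.9 105.7 108.5]
top -98 30 [104.6 107.5 110.8]
top -110 70 [106.7 111.7 191.2]
scene -15 33 [93.8 95.6 97.1]
scene -30 37 [95.6 97.4 99.2]
scene -45 35 [ 97.5  99.7 100.9]
scene -60 34 [100.2 101.7 103.8]
scene -75 33 [101.9 103.6 105.2]
scene -88 35 [103.1 105.2 107.5]
scene -98 29 [104.8 106.2 108. ]
scene -110 44 [107.  165.4 192.1]
```

The cover is at about 8°. I'll press it down slowly.

>>> {"name": "send_rows", "arguments": {
  "targets": [
    [[0,-0.001,0.002,0,0,0],[0,-0.001,0.004,0,0,0],[0,-0.002,0.006,0,0,0],[0,-0.002,0.008,0,0,0],[0,-0.002,0.009,0,0,0],[0,-0.002,0.01,0,0,0],[0,-0.002,0.011,0,0,0],[0,-0.002,0.012,0,0,0],[0,-0.002,0.013,0,0,0],[0,-0.002,0.013,0,0,0]]
  ]
}}

```text
time: 19.08
position: [465.6, -231.9, 95.0]
ee_rot: [[-0.181, 0.983, -0.001], [0.983, 0.181, -0.0], [0.0, -0.001, -1.0]]
contact_force: [-3.1, 0.4, 10.2]
grip_width: 0.002
```

```bash
python3 chk.py
```

```text
t 19.0833 pos [ 465.6 -231.9   95. ] F [-3.1  0.4 10.2] grip 0.002 j [ 60.  32. -46. 113.  31.  48.   7.]
shift [ 0.0003 -0.0015  0.003 ] rot [-0.001  -0.0002 -0.0013]
top -15 50 [90.8 94.2 96.8]
top -30 28 [91.6 94.  97.2]
top -45 28 [92.2 95.1 97.4]
top -60 26 [92.3 94.6 97.8]
top -75 30 [90.3 94.1 97.4]
top -88 27 [91.  94.2 96.2]
top -98 27 [92.5 94.8 97.5]
top -110 79 [ 92.  168.8 194.8]
scene -15 33 [92.1 94.  96. ]
scene -30 23 [91.9 93.6 94.8]
scene -45 26 [91.9 93.5 96.2]
scene -60 27 [92.2 93.  95.2]
scene -75 28 [91.5 93.6 95.3]
scene -88 27 [91.8 93.3 94.6]
scene -98 25 [91.7 93.  94.7]
scene -110 41 [ 92.1 163.  179.5]
```

The cover reads flat at about 93.5 mm along its whole length, and the 10 N reaction shows it is against the stop. I'll retract and run a final check.

>>> {"name": "send_rows", "arguments": {
  "targets": [
    [[0,0,-0.005,0,0,0],[0,0,-0.015,0,0,0],[0,0,-0.035,0,0,0],[0,0,-0.06,0,0,0],[0,0,-0.09,0,0,0],[0,0,-0.12,0,0,0],[0,0,-0.15,0,0,0],[0,0,-0.17,0,0,0],[0,0,-0.18,0,0,0],[0,0,-0.18,0,0,0]]
  ]
}}

```text
time: 20.02
position: [467.0, -232.3, 276.6]
ee_rot: [[-0.181, 0.983, 0.003], [0.983, 0.181, -0.002], [-0.002, 0.003, -1.0]]
contact_force: [0.6, 0.5, 0.4]
grip_width: -0.002
```

```bash
python3 chk.py | grep -v "^t \|shift"; python3 - <<'E'
from h import *
im,d,K,T=cap("top"); P=cloud(d,K,T); hsv=cv2.cvtColor(im,cv2.COLOR_RGB2HSV)
m=(d>0)&(P[...,2]>110)&(P[...,2]<120)&(np.hypot(P[...,0]-532,P[...,1]-391)<42)&(P[...,1]<410); q=P[m];A=np.c_[2*q[:,:2],np.ones(len(q))]; s=np.linalg.lstsq(A,(q[:,:2]**2).sum(1),rcond=None)[0]; print("pot",s[:2])
m=np.zeros(d.shape,bool);m[220:285,222:300]=1
q=P[m&(abs(P[...,2]-40)<5)&(hsv[...,1]>110)]; print("rack",cv2.minAreaRect(q[:,:2].astype(np.float32)))
im,d,K,T=cap("scene"); P=cloud(d,K,T)
m=(d>0)&(P[...,2]>120)&(P[...,2]<205)&(abs(P[...,0]-532)<35)&(P[...,1]>395)&(P[...,1]<500); q=P[m]; c=q.mean(0);print("tool",c,np.linalg.svd(q-c)[2][0])
cv2.imwrite("pics/end.png",im[:,:,::-1])
E
```

```text
top -15 55 [91.6 94.5 97.3]
top -30 57 [91.8 94.4 97.1]
top -45 54 [92.1 94.4 97.2]
top -60 56 [91.8 94.4 97.1]
top -75 54 [92.1 94.3 97.4]
top -88 58 [91.8 94.2 97. ]
top -98 57 [91.8 94.4 96.5]
top -110 48 [92.1 94.4 97.1]
scene -15 29 [92.3 93.4 95.7]
scene -30 27 [92.1 93.8 94.7]
scene -45 29 [92.3 94.1 95.6]
scene -60 30 [91.8 93.7 95.1]
scene -75 26 [92.4 93.9 95.1]
scene -88 30 [91.5 93.  94.7]
scene -98 25 [92.1 93.3 95. ]
scene -110 21 [92.3 93.6 95.1]
pot [531.62840114 391.47229881]
rack ((530.4170532226562, 246.8651123046875), (103.99826049804688, 151.05624389648438), 0.20066790282726288)
tool [536.74749434 445.59612556 160.20112455] [-0.00624978  0.47561995  0.87962867]
```

View pics/end.png

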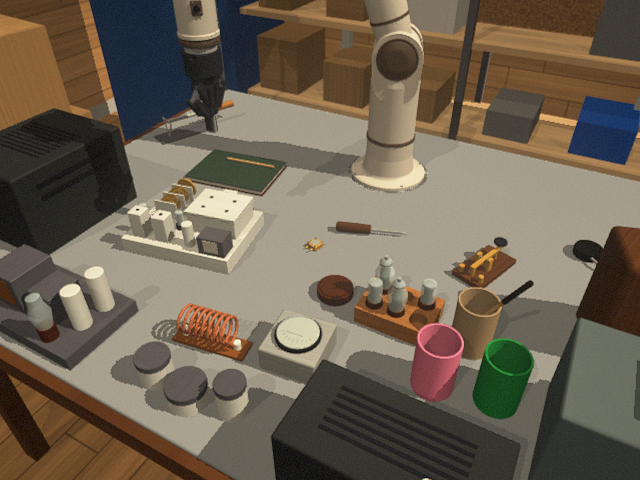

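The final picture shows the cover flat on the box at (222,205) and the tool leaning out of the tan pot at (517,293), away from the rack. The four valves are still standing, and the arm is clear.

```bash
python3 -c "from workcell import robot; print(robot.hand_in())"
```

```text
the job is handed in; nothing more can be done
None
```

I drew the trimming tool out of the coil box and lowered it blade end down into the tan pot. I let go only once it was resting on the rim, on the side away from the rack. I then pushed the coil box cover down onto its stop and handed in at about 20 s of the 54 s allowed.

Last checks before handing in:
- **Tool:** it leans about 28.5°, within about 1° of directly away from the rack, and had not moved since release.
- **Cover:** it reads flat at 93–94.5 mm from hinge to tab. The stop pushed back with about 10 N, and the cover stayed down after the arm lifted clear.
- **Pot and rack:** both are within 0.3 mm of where they started.
- **Valves:** all four still stand; I checked them by eye in the final picture only.

No check failed. The only disagreements were 1–2 mm between cameras, within the stated calibration. An early fit of the pot rim from the scene camera had also caught neighbouring pixels, so I discarded it and used the top and wrist views.

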